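# Push the empty tin through the spring flap of the tin bin

## Robot

A 6-joint arm with a two-finger parallel gripper is mounted at the origin on the work surface; the furniture and walls round the work are solid. World frame = base frame: x ahead of the robot, y to its left, z up, the work surface at z = 0. Lengths are in m, angles in rad, forces in N, time in s.
With the tool pointing down it reaches from about 0.35 to 0.775 m from the base axis. Payload 7.3 kg.
Tool frame: the origin (TCP) lies between the finger pads; the fingertips stand 8 mm ahead of it and the grasp point (between the pads) lies 11 mm behind it (robot.nose_length is the distance from the TCP to the fingertips, in m); z points along the fingers, y is the line along which they close (so a half turn about z gives the same grasp; the last joint's range is limited). The gripper opens to 92 mm and grips with 3 to 60 N. Pads are 19 mm wide; open, the fingers measure 130 mm over their backs; the gripper's body (75 mm by 190 mm) begins 47 mm behind the grasp point.
Start: joints at [0.959, 0.342, 1.524, -0, 1.275, -0.146], TCP at [0.236, 0.469, 0.235] pointing down, gripper open.
Joint ranges: [-2.53, 2.53], [-0.77, 2.02], [0.04, 2.7], [-1, 4.14], [0.28, 2.66], [-3.11, 3.11]. Speed limits (rad/s): [2.57, 2.57, 3.14, 3.14, 3.14, 3.14].

## Interface

Orientations are given as [roll, pitch, yaw] about the fixed x, y, z axes, in that order (R = Rz(yaw) Ry(pitch) Rx(roll)).
In Python, from cell import robot gives the robot as it stands. The module is installed in compiled form; this text tells all that it offers.
- The arm moves only by the shell command python3 -m jog 'ROWS' [FORCE]. ROWS is JSON, a list that holds one entry, the list of rows, each a list of 5 numbers: the gripper's target within -1 to 1 (fully open at 1, half-way at 0, shut at -1), then the shift along the tool's x, y, z in m, then the turn about the tool's z in rad. A call has 1 to 5 rows; each row is the pose to reach, as a shift and turn from the pose commanded when the call began, along the tool's axes at that moment; what a row does not reach only later rows make up. A row lasts 1/12 s, in which the tool goes at most 41.7 mm and 7.16 degrees, less where a joint would pass 70% of its speed; a pose out of reach is approached as far as the arm can. A call with a gripper value outside its range is refused whole. The fingers move at their own pace and stop on an object; FORCE is the grip in N (left out, the last holds). Time passes only in rows, so rows that repeat a pose let the fingers close. It gives the time, the measured TCP pose, the force, the opening and the grip force at its end, in the units of the state.
- robot.observe(): the state, without advancing time (a new reading comes with each control period).
- robot.read_camera(name): name is "side" or "top" or "wrist"; returns the picture (384x512x3 uint8, red, green, blue); there is no depth.
- robot.camera_model(name): a dict with "camera_matrix" (3x3 intrinsics, pixels), "dist_coeffs" ([k1, k2, p1, p2, k3] as OpenCV has them; the pictures are not rectified), "position" and "attitude" of the camera in the world; the wrist camera has in their place "mount" (4x4, takes a point from camera to tool coordinates, whose origin is the TCP and whose axes are the flange's). Camera axes: x right, y down, z forward; pixel columns grow to the right and rows downward; lengths in m; the calibration is good to about 2 mm. A picture is of the moment at which its call begins: read the wrist's pose just before it. camera_model takes no time and is no camera call.
- robot.hand_in(): hands the job in; it is judged then, once.
The state is a dict: "time": time; "qpos": joint angles; "qvel": joint speeds; "joint_efforts": joint torques, N m; "tool_pos": TCP position; "tool_rot": TCP orientation; "contact_force": force on the tool from outside, world axes, zero at the start; "torque": the same for the moment, N m; "opening": finger opening in m; "grip_force": force on a finger pad.
Only numpy, scipy, OpenCV 4.12 (cv2) and the standard library are available. Lean on these libraries where they do the work, as an engineer would, in place of code of your own. Each camera call takes 0.05 s, during which the arm holds its last target. There are 200 camera calls.

## Task

Throw the empty tin away without picking it up: with one finger push the yellow spring flap of the tin bin open and keep it held open, and with the other finger push the tin along the ledge and through the gap so that it drops into the bin, without the tin pushing against the flap. Then take the hand away so that the flap swings shut by itself. Nothing is lifted or squeezed, and the salt shaker, the spice jar and the onion beside the bin stay where they are.

Things in the scene. Friction and masses are not known exactly. Their poses are not given: they have to be found in the camera images.
- bin: Grey steel tin bin fixed on the bench, 377 mm long by 152 mm wide. Origin: at bench height, under the middle of the edge where its ledge ends and the drop begins. x points along the pushing direction, from the ledge into the drop (roughly away from the robot), y to the left of that, z up.
- ledge (a point): Middle of the ledge's end edge, on its flat top, 110 mm above the bench; axes as the bin. The ledge runs back from here to x = -202 mm. Guide rail on its right: inner face y = -65 mm, 30 mm above the ledge. Low lip on its left: inner face y = +65 mm, 12 mm high. A 64 mm hinge post (y = +66) and a 52 mm stop post (y = -67) stand at the ends of the flap.
- drop (a point): Middle of the floor of the open-topped drop behind the ledge, 10 mm above the bench; axes as the bin. Inside, the drop measures 169 mm along x and 138 mm along y; its rim is 125 mm above the bench.
- flap (a joint): Opening angle of the yellow upright flap across the end of the ledge, rad: 0 shut (across the gap, along the bin's y), grows as its free end swings away into the drop (positive about the bin's +z), stop at 1.65. A spring always shuts it: about 0.07 N m when shut, 0.17 N m at the stop; lightly damped. It does not open towards the ledge.
- flap_hinge (a point): The flap's hinge line, upright, at the left end of the gap, 3 mm past the ledge's edge (bin x = 3, y = 66 mm), here at mid-height of the flap, 28 mm above the ledge. The flap is 5 mm thick, 46 mm high (from 5 to 51 mm above the ledge) and reaches 120 mm from the hinge.
- tin_center (a point): Centre of the empty food tin (green and gold, upright cylinder 57 mm in diameter, 72 mm high, about 0.09 kg) standing on the ledge before the flap; 36 mm above the ledge at the start.
- salt_shaker_base (a point): Centre of the underside of the salt shaker, 44 mm in diameter, 90 mm tall, standing on the bench beside the bin. Must stay.
- spice_jar_base (a point): Centre of the underside of the spice jar with red lid, 45 mm in diameter, 106 mm tall, standing on the bench beside the bin. Must stay.
- onion_base (a point): Underside of the onion, 75 mm wide, 77 mm tall, standing on the bench beside the bin. Must stay.
There are look-alikes about, which are no part of the job. Of the things like the part that bears tin_center, leave any that is pink; of the rest the larger one is meant.

How it is judged:
On the way, in this order (a step that is already met when the one before it is completed fails the run):
1. A finger holds the flap open (over 0.5 rad) while the tin still stands on the ledge (value of joint flap above 0.5 rad and contact force between the fingers and flap above 0.2 N and x of tin_center in the frame of bin below -0.002 m and z of tin_center in the frame of bin above 0.13 m), for 0.1 s.
2. The tin passes the end of the ledge while a finger holds the flap open (over 0.6 rad) (value of joint flap above 0.6 rad and contact force between the fingers and flap above 0.2 N and x of tin_center in the frame of bin above 0.004 m), for 0.05 s.
At the end, for the whole second after the job is handed in: The tin lies or stands at rest (under 0.1 m/s) down in the bin's drop, its centre less than 80 mm above the bench, the flap has swung shut (under 0.08 rad), and the salt shaker, spice jar and onion are within 20 mm of where they stood (z of tin_center in the frame of bin between 0.02 and 0.08 m and x of tin_center in the frame of bin between 0 and 0.17 m and y of tin_center in the frame of bin between -0.07 and 0.07 m and linear speed of tin below 0.1 m/s and value of joint flap below 0.08 rad and distance of each of salt_shaker_base, spice_jar_base, onion_base from where it was at the start of the episode below 0.02 m); the robot touches nothing.
It fails at once if The tin is lifted: its centre rises more than 22 mm above where it was on the ledge (z of tin_center in the frame of bin above 0.168 m).
It fails at once if The tin pushes against the flap (over 1 N) (contact force between tin and flap above 1 N).
It fails at once if The tin is squeezed (over 15 N from the fingers) (contact force between the fingers and tin above 15 N).
It fails at once if The salt shaker, the spice jar or the onion is knocked more than 30 mm away (distance of any of salt_shaker_base, spice_jar_base, onion_base from where it was at the start of the episode above 0.03 m).
It also fails if it takes over 43 s, if anything falls off the work surface, if the arm or the gripper's body presses on something with over 40 N, if the wrist force passes 120 N, or if a joint passes its speed limit or range.

## Working session

There is one attempt and no reset: what is moved stays moved. The work goes in short steps, Python scripts to look and compute and a shell command to move; the robot and the scene stay as the last step left them, time stands still between calls to the robot, and variables do not carry over. Pictures are saved under pics/ and viewed, at most 10 in all, crops included, and the job is handed in when it is done.

```bash
mkdir -p pics
python3 - <<'E'
from cell import robot
import cv2,numpy as np
for n in("side","top"):
    im=robot.read_camera(n); cv2.imwrite(f"pics/{n}0.png",im[:,:,::-1])
    m=robot.camera_model(n); print(n,m)
print(robot.camera_model("wrist"))
s=robot.observe();print(s)
E
```

```text
side {'camera_matrix': array([[436.23935544,   0.        , 256.04231158],
       [  0.        , 436.23935544, 193.28008389],
       [  0.        ,   0.        ,   1.        ]]), 'dist_coeffs': array([-0.15991748,  0.        ,  0.        ,  0.        ,  0.        ]), 'position': array([-0.10710161, -0.24232288,  0.72402645]), 'attitude': array([-2.26981104, -0.01357788, -1.32527337])}
top {'camera_matrix': array([[438.60507736,   0.        , 259.37496871],
       [  0.        , 438.60507736, 186.97803179],
       [  0.        ,   0.        ,   1.        ]]), 'dist_coeffs': array([-0.12997532,  0.        ,  0.        ,  0.        ,  0.        ]), 'position': array([ 0.38794333, -0.0518975 ,  1.14140919]), 'attitude': array([-2.92599526e+00, -2.69371621e-03, -1.69309591e+00])}
{'camera_matrix': array([[289.30249684,   0.        , 257.02470761],
       [  0.        , 289.30249684, 194.13921857],
       [  0.        ,   0.        ,   1.        ]]), 'dist_coeffs': array([-0.05836544,  0.        ,  0.        ,  0.        ,  0.        ]), 'mount': array([[-6.16192414e-04, -9.53091139e-01, -3
[... 277 characters left out ...]
  1.00000000e+00]])}
{'time': 0.1, 'qpos': array([ 9.59023024e-01,  3.42638661e-01,  1.52489496e+00, -4.16063502e-05,
        1.27539658e+00, -1.46026777e-01]), 'qvel': array([-0.00053778, -0.00056147, -0.00189597, -0.0021523 ,  0.00038329,
        0.00101052]), 'joint_efforts': array([ 1.49143874e-03, -4.32007456e+01, -2.44693869e+01,  7.19595887e-02,
        5.27115364e-02, -6.69877636e-05]), 'tool_pos': array([0.23557797, 0.4687962 , 0.23413118]), 'tool_rot': array([-3.14026356e+00, -1.55258613e-04,  2.67585816e+00]), 'contact_force': array([-0.40454614,  0.3680047 , -0.23755711]), 'torque': array([-0.03292106, -0.02347261, -0.01631745]), 'grip_force': 0.0, 'opening': 0.09185508854414946}
```

View pics/top0.png

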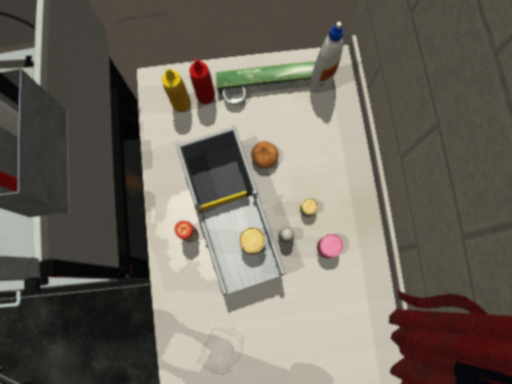

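View pics/side0.png

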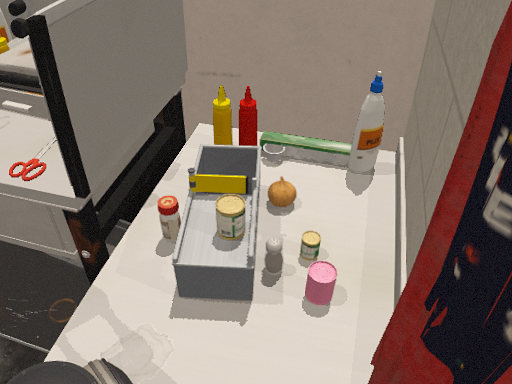

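Candidates for the tin in the top picture: the green and gold tin on the ledge (252,240), a smaller gold tin on the bench (309,206), and a pink one (330,245). The one on the ledge fits because it is the larger of the two that aren't pink. I'll confirm this in an enlarged crop.

Run:
```python
import cv2
im=cv2.imread("pics/top0.png")[120:300,165:345]
cv2.imwrite("pics/crop_top.png",cv2.resize(im,(594,594),interpolation=cv2.INTER_CUBIC)) # 3.3x
im=cv2.imread("pics/side0.png")[140:310,150:350]
cv2.imwrite("pics/crop_side.png",cv2.resize(im,None,fx=3.5,fy=3.5,interpolation=cv2.INTER_CUBIC))
```

```text
(no output)
```

View pics/crop_top.png

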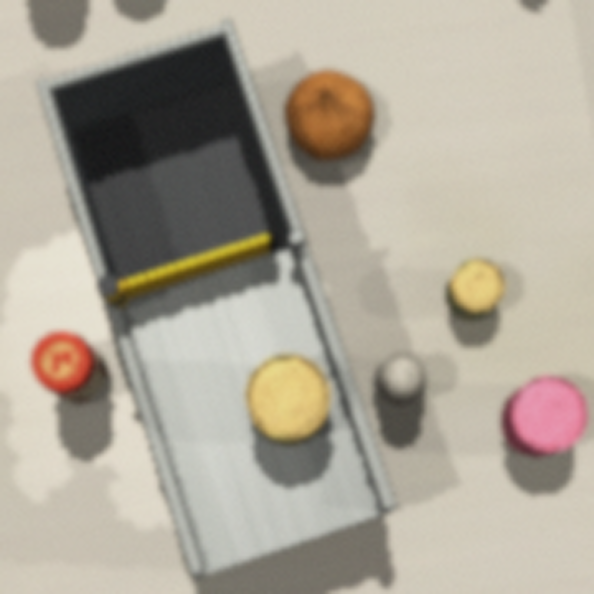

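View pics/crop_side.png

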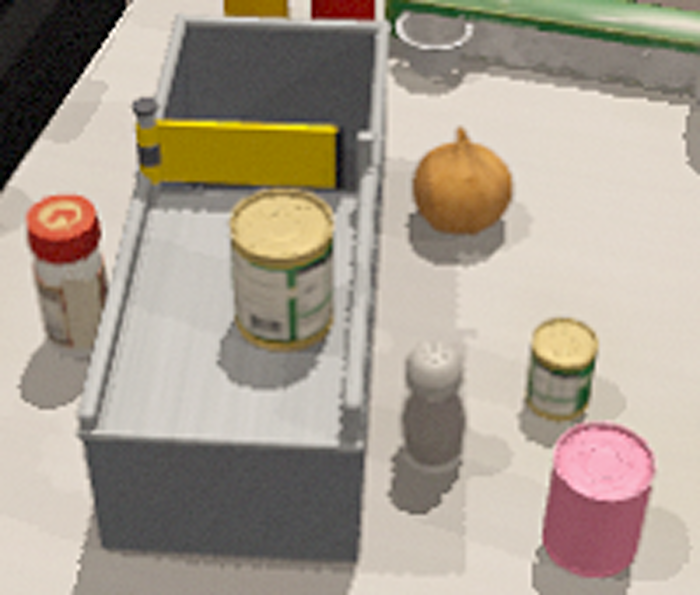

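The crop shows the tin on the ledge, upright, with its top centre at crop (288,398). The small gold tin and the pink one stand off the bin. The flap is shut, from (112,292) to (270,238). Next I fit the bin's pose.

```bash
cat > h.py <<'E'
from cell import robot
import cv2,numpy as np
from scipy.spatial.transform import Rotation as R
from scipy.optimize import least_squares
def ray(n,uv):
    m=robot.camera_model(n); p=cv2.undistortPoints(np.array([[uv]],float),m["camera_matrix"],m["dist_coeffs"])[0,0]
    return m["position"],R.from_euler('xyz',m["attitude"]).apply([p[0],p[1],1])
def at(n,uv,z):
    o,d=ray(n,uv); return (o+d*(z-o[2])/d[2])[:2]
T=lambda c:((c[0]+.5)/3.3-.5+165,(c[1]+.5)/3.3-.5+120)
S=lambda c:((c[0]+.5)/3.5-.5+150,(c[1]+.5)/3.5-.5+140)
E
cat > fit.py <<'E'
from h import *
pts=[("top",T((42,85)),(.175,.076,.125)),("top",T((230,22)),(.175,-.076,.125)),("top",T((111,284)),(.003,.066,.174)),
("top",T((297,241)),(.003,-.067,.162)),("top",T((200,576)),(-.202,.076,.122)),("top",T((394,507)),(-.202,-.076,.14)),
("side",S((183,16)),(.175,.076,.125)),("side",S((386,20)),(.175,-.076,.125)),("side",S((145,105)),(.003,.066,.174)),("side",S((85,434)),(-.202,.076,.110))]
W=np.array([at(n,u,p[2]) for n,u,p in pts]);P=np.array([p[:2] for _,_,p in pts])
def tf(q,P): c,s=np.cos(q[2]),np.sin(q[2]); return P@np.array([[c,s],[-s,c]])+q[:2]
r=least_squares(lambda q:(tf(q,P)-W).ravel(),[.5,0,0],loss='soft_l1',f_scale=.003)
print(r.x);print((tf(r.x,P)-W).round(4))
q=r.x
inv=lambda w:(np.array(w)-q[:2])@np.array([[np.cos(q[2]),-np.sin(q[2])],[np.sin(q[2]),np.cos(q[2])]])
for n,u,z,l in[("top",T((288,398)),.182,"tin"),("side",S((283,228)),.182,"tin"),("top",T((403,374)),.09,"salt"),("top",T((63,362)),.106,"spice"),("top",T((330,113)),.06,"onion"),("top",T((270,238)),.161,"flapend")]:
    w=at(n,u,z);print(l,n,w.round(4),"bin",inv(w).round(4))
E
python3 fit.py
```

```text
[ 0.58065249 -0.00499141  0.21094296]
[[ 0.0002  0.0021]
 [ 0.0005 -0.0033]
 [-0.0021 -0.0007]
 [ 0.009  -0.0015]
 [-0.0034  0.0013]
 [-0.0019 -0.0094]
 [ 0.0016  0.0081]
 [ 0.0012 -0.001 ]
 [ 0.0008  0.0003]
 [-0.0014  0.0025]]
tin top [ 0.4798 -0.0494] bin [-0.1079 -0.0223]
tin side [ 0.4754 -0.0547] bin [-0.1133 -0.0265]
salt top [ 0.4958 -0.1344] bin [-0.1101 -0.1087]
spice top [0.5321 0.1087] bin [-0.0236  0.1214]
onion top [ 0.7073 -0.1077] bin [ 0.1024 -0.127 ]
flapend top [ 0.5932 -0.0501] bin [ 0.0028 -0.0467]
```

```bash
cat > tgt.py <<'E'
from h import *
B=np.array([.5807,-.0050]);yb=.211;phi=.21
tin=np.array([.4778,-.0518])
def rep(tx=.0085,ty=.004,z=.137,tin=tin):
    a=yb+phi;u=np.array([np.cos(a),np.sin(a)]);v=np.array([-u[1],u[0]])
    g=np.r_[tin+tx*u+ty*v,z]
    s=robot.observe();Rt=R.from_euler('xyz',s["tool_rot"])
    print("t",s["time"],"tcp",s["tool_pos"].round(4),"goal",g.round(4),"shift tool",Rt.inv().apply(g-s["tool_pos"]).round(4),
     "turn",round(s["tool_rot"][2]-(a+np.pi/2),4),"F",s["contact_force"].round(2))
if __name__=="__main__": rep(z=.25)
E
python3 tgt.py; python3 -c "
from h import *
for u in [(140,80),(150,280),(66,150),(66,100)]: print(at('top',u,0),at('top',u,.3))"
```

```text
t 0.1 tcp [0.2356 0.4688 0.2341] goal [ 0.4839 -0.0447  0.25  ] shift tool [-0.4525 -0.3473 -0.0155] turn 0.6841 F [-0.4   0.37 -0.24]
[0.98880785 0.21593043] [0.83088083 0.14553641]
[0.42612772 0.22456254] [0.4160916  0.15189972]
[0.80596486 0.43709207] [0.69609501 0.30856948]
[0.95769339 0.43589248] [0.80794427 0.30768518]
```

```bash
python3 -m jog '[[[1,-0.028,-0.027,-0.01,0],[1,-0.056,-0.054,-0.02,0],[1,-0.084,-0.081,-0.03,0],[1,-0.112,-0.108,-0.03,0],[1,-0.14,-0.135,-0.03,0]]]'
python3 -m jog '[[[1,-0.028,-0.027,0,0.12],[1,-0.056,-0.054,0,0.24],[1,-0.084,-0.081,0,0.36],[1,-0.112,-0.108,0,0.48],[1,-0.13,-0.125,0,0.6]]]'
python3 tgt.py
```

```text
time: 0.52
tool_pos: [0.3004, 0.2841, 0.265]
tool_rot: [3.141, 0.001, 2.677]
contact_force: [1.4, -0.2, -0.1]
opening: 0.0918
grip_force: 0.0
time: 0.93
tool_pos: [0.3606, 0.1127, 0.2646]
tool_rot: [-3.141, 0.001, 2.068]
contact_force: [1.5, 0.1, -0.9]
opening: 0.0918
grip_force: 0.0
t 0.9333 tcp [0.3606 0.1127 0.2646] goal [ 0.4839 -0.0447  0.25  ] shift tool [-0.1972  0.0332  0.0148] turn 0.0767 F [ 1.51  0.11 -0.94]
```

```bash
python3 -m jog '[[[1,-0.04,0.007,0,0.077],[1,-0.08,0.014,0,0.077],[1,-0.12,0.02,0.005,0.077],[1,-0.16,0.027,0.01,0.077],[1,-0.197,0.033,0.015,0.077]]]'
python3 -m jog '[[[1,0,0,0,0],[1,0,0,0,0]]]' >/dev/null
python3 - <<'E'
from tgt import *
rep(z=.25)
a=robot.read_camera("top")[120:300,165:345,::-1];b=robot.read_camera("wrist")[:,:,::-1]
rep(z=.137)
cv2.imwrite("pics/p1.png",np.hstack([cv2.resize(a,(330,330),interpolation=3),cv2.resize(b,(440,330))]))
E
```

```text
time: 1.35
tool_pos: [0.4854, -0.0431, 0.2493]
tool_rot: [3.142, -0.0, 1.998]
contact_force: [-0.1, 1.2, 0.4]
opening: 0.0921
grip_force: 0.0
t 1.5167 tcp [ 0.4846 -0.0423  0.2484] goal [ 0.4839 -0.0447  0.25  ] shift tool [-0.0019 -0.0016 -0.0016] turn 0.004 F [-0.27 -0.53 -0.31]
t 1.6167 tcp [ 0.4838 -0.0405  0.2494] goal [ 0.4839 -0.0447  0.137 ] shift tool [-0.004  -0.0015  0.1123] turn 0.0069 F [ 0.18 -0.11 -0.6 ]
```

View pics/p1.png

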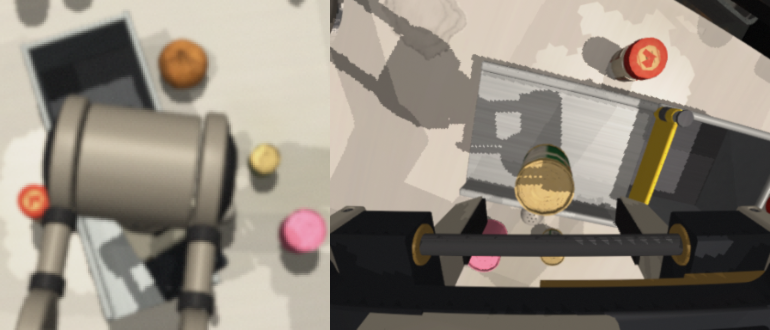

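The wrist view shows the tin's lid centred at wrist pixel (249,219) between the fingers. The rear finger is on its left; the front finger and the yellow flap are on its right. I'll check the lid position by triangulation.

```bash
cat >> h.py <<'E'
def wr(uv,z,s):
    m=robot.camera_model("wrist");p=cv2.undistortPoints(np.array([[uv]],float),m["camera_matrix"],m["dist_coeffs"])[0,0]
    Rt=R.from_euler('xyz',s["tool_rot"]);M=m["mount"]
    o=s["tool_pos"]+Rt.apply(M[:3,3]);d=Rt.apply(M[:3,:3]@[p[0],p[1],1]);w=o+d*(z-o[2])/d[2]
    return w.round(4),Rt.inv().apply(w-s["tool_pos"]).round(4)
E
python3 - <<'E'
from h import *
s=robot.observe();print(s["tool_pos"],s["tool_rot"])
k=512/440
for n,u,z in[("tin",(214*k,188*k),.182),("tin width L",((515-330)*k,184*k),.182),("tin R",((574-330)*k,186*k),.182),("hingepost",((686-330)*k,118*k),.174),("flap top free end",((643-330)*k,200*k),.161)]: print(n,wr(u,z,s))
E
```

```text
[ 0.48381716 -0.040482    0.24935249] [-3.14068875e+00 -1.20712443e-03  1.99867017e+00]
tin (array([ 0.4802, -0.0496,  0.182 ]), array([-0.0069, -0.007 ,  0.0674]))
tin width L (array([ 0.4539, -0.0572,  0.182 ]), array([-0.0028, -0.0341,  0.0674]))
tin R (array([ 0.5049, -0.0361,  0.182 ]), array([-0.0049,  0.0211,  0.0673]))
hingepost (array([0.5709, 0.063 , 0.174 ]), array([0.0579, 0.1223, 0.0753]))
flap top free end (array([ 0.5839, -0.0271,  0.161 ]), array([-0.0294,  0.0967,  0.0882]))
```

```bash
python3 -m jog '[[[1,-0.003,-0.001,0.035,0],[1,-0.003,-0.001,0.07,0],[1,-0.003,-0.001,0.1,0],[1,-0.003,-0.001,0.112,0],[1,-0.003,-0.001,0.112,0]]]'
python3 - <<'E'
from tgt import *
rep()
b=robot.read_camera("wrist")[:,:,::-1];a=robot.read_camera("side")[120:320,140:340,::-1]
cv2.imwrite("pics/p2.png",np.hstack([cv2.resize(a,(384,384),interpolation=3),b[:,100:500]]))
E
```

```text
time: 2.03
tool_pos: [0.4823, -0.0423, 0.1354]
tool_rot: [-3.137, -0.004, 2.001]
contact_force: [0.5, -0.1, -0.4]
opening: 0.0924
grip_force: 0.0
t 2.0333 tcp [ 0.4823 -0.0423  0.1354] goal [ 0.4839 -0.0447  0.137 ] shift tool [-0.0029  0.0005 -0.0016] turn 0.0088 F [ 0.46 -0.07 -0.38]
```

View pics/p2.png

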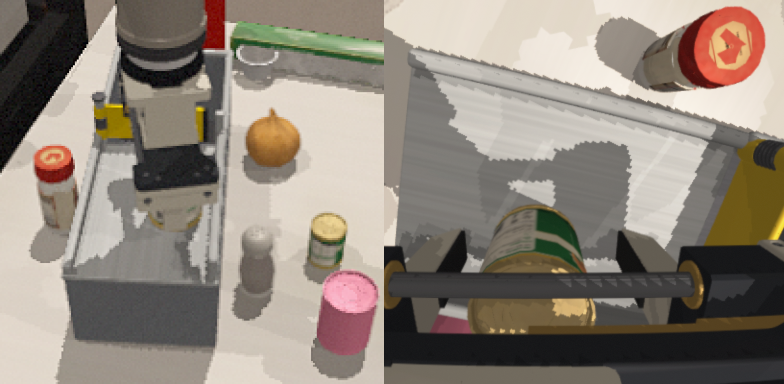

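The fingers straddle the tin: its lid is at about (530,310) in the right panel, with the rear pad at (440,290) and the front pad at (650,290). Everything is clear, so I start pushing.

```bash
python3 -m jog '[[[1,0,0.006,-0.001,0],[1,0,0.011,-0.001,0],[1,0,0.016,-0.001,0],[1,0,0.021,-0.001,0],[1,0,0.026,-0.001,0]]]'
python3 -m jog '[[[1,0,0.006,0,0],[1,0,0.012,0,0],[1,0,0.018,0,0],[1,0,0.024,0,0],[1,0,0.03,0,0]]]'
python3 - <<'E'
from tgt import *
rep()
b=robot.read_camera("wrist")[:,:,::-1];a=robot.read_camera("side")[120:320,140:340,::-1]
cv2.imwrite("pics/p3.png",np.hstack([cv2.resize(a,(384,384),interpolation=3),b[:,100:500]]))
E
```

```text
time: 2.55
tool_pos: [0.5091, -0.033, 0.1392]
tool_rot: [3.141, 0.0, 1.999]
contact_force: [-1.6, -0.3, 1.7]
opening: 0.0921
grip_force: 0.7
time: 2.97
tool_pos: [0.5361, -0.0208, 0.1386]
tool_rot: [-3.141, -0.0, 1.999]
contact_force: [-1.7, -1.4, 1.0]
opening: 0.0917
grip_force: 1.7
t 2.9667 tcp [ 0.5361 -0.0208  0.1386] goal [ 0.4839 -0.0447  0.137 ] shift tool [-0.0001 -0.0574  0.0016] turn 0.0069 F [-1.65 -1.44  1.  ]
```

View pics/p3.png

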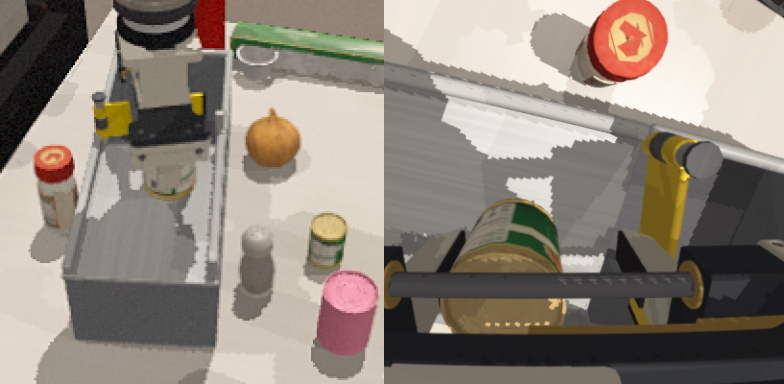

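The rear pad touches the tin and the front finger has begun opening the flap. The tin is still well placed on the pad, so I continue.

```bash
python3 -m jog '[[[1,0,0.006,0,0],[1,0,0.012,0,0],[1,0,0.018,0,0],[1,0,0.024,0,0],[1,0,0.03,0,0]]]'
python3 - <<'E'
from tgt import *
rep()
s=robot.observe();d=s["tool_pos"][:2]-B;c,n=np.cos(yb),np.sin(yb);print("tcp in bin",d@[c,n],d@[-n,c])
b=robot.read_camera("wrist")[:,:,::-1];a=robot.read_camera("side")[120:320,140:340,::-1]
cv2.imwrite("pics/p4.png",np.hstack([cv2.resize(a,(384,384),interpolation=3),b[:,100:500]]))
E
```

```text
time: 3.48
tool_pos: [0.5634, -0.008, 0.1386]
tool_rot: [-3.141, -0.0, 1.999]
contact_force: [-3.8, -1.0, -0.5]
opening: 0.0916
grip_force: 1.6
t 3.4833 tcp [ 0.5634 -0.008   0.1386] goal [ 0.4839 -0.0447  0.137 ] shift tool [-0.0004 -0.0875  0.0016] turn 0.0072 F [-3.77 -0.96 -0.46]
tcp in bin -0.01758639317352996 0.0007133406178213876
```

View pics/p4.png

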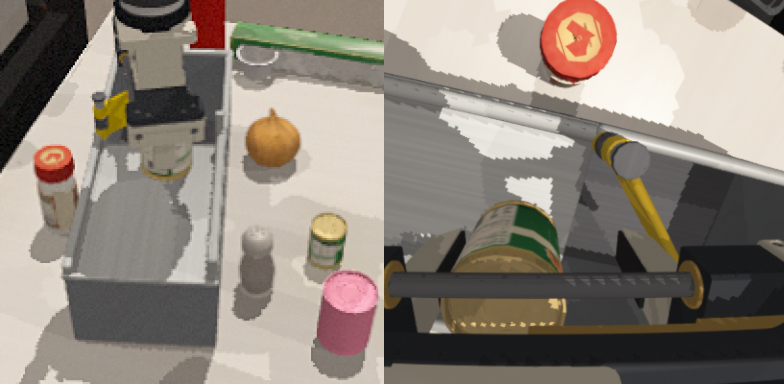

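```bash
python3 -m jog '[[[1,0,0.007,0,0],[1,0,0.014,0,0],[1,0,0.021,0,0],[1,0,0.028,0,0],[1,0,0.035,0,0]]]'
python3 -m jog '[[[1,0,0.006,0,0],[1,0,0.012,0,0],[1,0,0.018,0,0],[1,0,0.024,0,0],[1,0,0.03,0,0]]]'
python3 - <<'E'
from tgt import *
rep()
s=robot.observe();d=s["tool_pos"][:2]-B;c,n=np.cos(yb),np.sin(yb);print("tcp in bin",d@[c,n],d@[-n,c])
b=robot.read_camera("wrist")[:,:,::-1];a=robot.read_camera("side")[120:320,140:340,::-1]
cv2.imwrite("pics/p5.png",np.hstack([cv2.resize(a,(384,384),interpolation=3),b[:,100:500]]))
E
```

```text
time: 4.0
tool_pos: [0.5957, 0.0064, 0.1389]
tool_rot: [3.141, 0.0, 1.999]
contact_force: [-3.1, -1.2, 1.7]
opening: 0.0916
grip_force: 1.7
time: 4.42
tool_pos: [0.6229, 0.0189, 0.1387]
tool_rot: [3.141, 0.0, 1.999]
contact_force: [-1.1, -1.5, -0.5]
opening: 0.0916
grip_force: 0.8
t 4.4167 tcp [0.6229 0.0189 0.1387] goal [ 0.4839 -0.0447  0.137 ] shift tool [-0.0002 -0.1528  0.0016] turn 0.007 F [-1.09 -1.51 -0.51]
tcp in bin 0.046270335618207745 0.014563880395768992
```

View pics/p5.png

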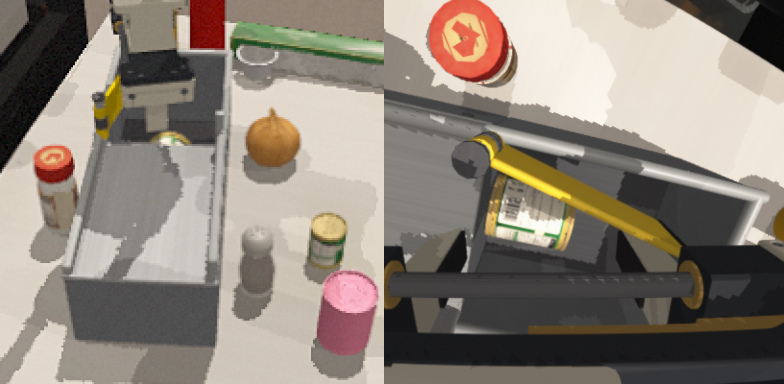

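The tin has dropped: it lies on the floor of the drop around (530,215) in the wrist view, below the open flap. I lift the hand straight up so the flap can shut.

```bash
python3 -m jog '[[[1,0,0,-0.02,0],[1,0,0,-0.05,0],[1,0,0,-0.085,0],[1,0,0,-0.12,0],[1,0,0,-0.14,0]]]'
python3 -m jog '[[[1,0,-0.035,0,0],[1,0,-0.07,0,0],[1,0,-0.105,0,0],[1,0,-0.14,0,0],[1,0,-0.175,0,0]]]'
python3 -m jog '[[[1,0,0,0,0],[1,0,0,0,0],[1,0,0,0,0],[1,0,0,0,0],[1,0,0,0,0]]]'
python3 -m jog '[[[1,0,0,0,0],[1,0,0,0,0],[1,0,0,0,0],[1,0,0,0,0],[1,0,0,0,0]]]' >/dev/null
python3 - <<'E'
from tgt import *
b=robot.read_camera("top")[100:300,150:350,::-1];a=robot.read_camera("side")[120:320,140:340,::-1]
cv2.imwrite("pics/p6.png",np.hstack([cv2.resize(x,(390,390),interpolation=3) for x in(a,b)]))
E
```

```text
time: 4.93
tool_pos: [0.6232, 0.0189, 0.2833]
tool_rot: [3.136, 0.002, 1.999]
contact_force: [1.1, -0.1, 0.2]
opening: 0.0915
grip_force: 0.0
time: 5.35
tool_pos: [0.4615, -0.0541, 0.2788]
tool_rot: [3.14, 0.0, 1.999]
contact_force: [0.1, -0.9, 0.3]
opening: 0.0917
grip_force: 0.0
time: 5.77
tool_pos: [0.4639, -0.0537, 0.2785]
tool_rot: [3.141, -0.0, 2.0]
contact_force: [0.5, -0.6, 0.1]
opening: 0.0917
grip_force: 0.0
```

View pics/p6.png

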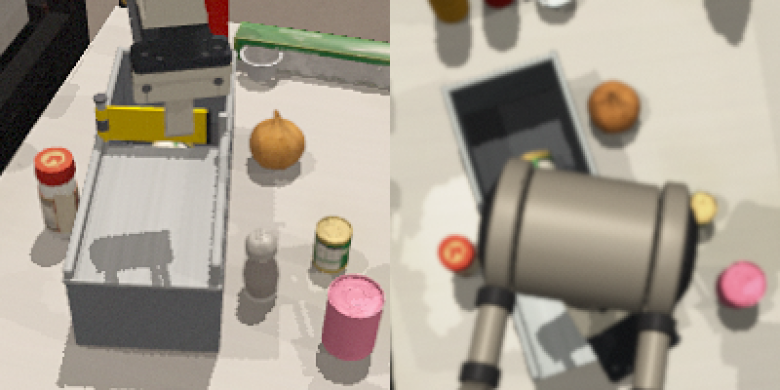

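The flap is shut, the bystanders haven't moved, and the tin can be seen in the drop. I'll check its height numerically from the last wrist picture, using its apparent length and diameter.

Run:
```python
from tgt import *
s=dict(tool_pos=np.array([.6229,.0189,.1387]),tool_rot=np.array([np.pi,0,1.999]))
c,n=np.cos(yb),np.sin(yb)
for z in(.03,.0385,.05,.065,.08):
    P=[wr(u,z,s)[0] for u in((204,205),(288,230),(246,212))]
    d=P[2][:2]-B
    print(z,"len",np.linalg.norm(P[0]-P[1]).round(4),"mid in bin",(d@[c,n]).round(3),(d@[-n,c]).round(3))
from cell import robot
print(robot.observe()["time"],robot.observe()["contact_force"])
```

```text
0.03 len 0.0845 mid in bin 0.039 -0.004
0.0385 len 0.0817 mid in bin 0.039 -0.001
0.05 len 0.078 mid in bin 0.038 0.003
0.065 len 0.073 mid in bin 0.038 0.009
0.08 len 0.0681 mid in bin 0.037 0.015
6.2833 [-0.02585752 -0.2125506   0.43706163]
```

The apparent length fits 72 mm at a height of about 0.066 m, which is the top side of a tin lying on the drop floor, at bin (0.038, 0.01).

```bash
python3 -c "
from cell import robot
print(robot.hand_in())"
```

```text
the job is handed in; nothing more can be done
None
```

I handed the job in at about 6.3 s: the tin lies in the bin's drop, the flap swung shut by itself, and the salt shaker, spice jar and onion look unmoved; the hand-in returned no verdict.

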